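Inspect a fired crucible with the reading lens

ROBOT

A 6-joint arm with a two-finger parallel gripper is mounted at the origin on a cart in front of the work surface, level with it; the furniture and walls round the work are solid. World frame = base frame: x ahead of the robot, y to its left, z up, the work surface at z = 0. Lengths are in m, angles in degrees, forces in N, time in s.
With the tool pointing down it reaches from about 0.375 to 0.825 m from the base axis. Payload 5.5 kg.
Tool frame: the origin (TCP) lies between the finger pads; the fingertips stand 25 mm ahead of it and the grasp point (between the pads) lies 6 mm ahead of it; z points along the fingers, y is the line along which they close (so a half turn about z gives the same grasp; the last joint's range is limited). The gripper opens to 85 mm and grips with 20 to 120 N. Pads are 22 mm wide; open, the fingers measure 114 mm over their backs; the gripper's body (76 mm by 85 mm) begins 54 mm behind the grasp point. The pads swing forward as they close: fully open they stand 13 mm farther back than shut.
Start: joints at [75.401, 17.962, -2.699, 69.339, 0, 90], TCP at [0.151, 0.581, 0.256] pointing down, gripper open.
Joint ranges: [-152.73, 152.73], [-39.44, 99.34], [-58.76, 71.6], [-118.89, 123.64], [-81.53, 83.1], [-180, 180]. Speed limits (degrees/s): [136.94, 136.94, 172.46, 180, 180, 180].

INTERFACE

Orientations are given as a 3x3 rotation matrix whose columns are the frame's x, y, z axes.
In Python, from cell import manip, vision, finish_job, finder gives the robot as it stands.
- The arm moves only by the shell command python3 -m crank 'ROWS' [OPENING] [FORCE]. ROWS is JSON, a list of rows, each a list of 2 entries, a list of its own where there are three numbers: the shift along the tool's x, y, z in units of 0.75 m (1.0 is 0.75 m), then the turn about the tool's z in units of 180 degrees (1.0 is 180 degrees). A call has exactly 10 rows; each row is the pose to reach, as a shift and turn from the pose commanded when the call began, along the tool's axes at that moment, turning the shorter way round; what a row does not reach only later rows make up. A row lasts 1/12 s, in which the tool goes at most 41.7 mm and 7.16 degrees, less where a joint would pass 70% of its speed; a pose out of reach is approached as far as the arm can. A call with a number of a shift or a turn outside -1 to 1 is refused whole. A call with a gripper value outside its range is refused whole. OPENING is the closure, from 0 (fully open) to 1 (shut), set as the call begins (- or left out, the last holds). The fingers move at their own pace and stop on an object; FORCE is the grip in N (left out, the last holds). Time passes only in rows, so rows that repeat a pose let the fingers close, or fill a call up. It gives the time, the measured TCP pose, the force, the opening and the grip force at its end, in the units of the state.
- manip.state(): the state, without advancing time (a new reading comes with each control period).
- vision.read_camera(name): name is "scene" or "side" or "wrist"; returns the picture (384x512x3 uint8, red, green, blue); there is no depth.
- vision.calibration(name): a dict with "mtx" (3x3 intrinsics, pixels), "position" and "rotation" of the camera in the world; the wrist camera has in their place "hand_eye" (4x4, takes a point from camera to tool coordinates, whose origin is the TCP and whose axes are the flange's). Camera axes: x right, y down, z forward; pixel columns grow to the right and rows downward; lengths in m; the calibration is good to about 2 mm. A picture is of the moment at which its call begins: read the wrist's pose just before it. calibration takes no time and is no camera call.
- finish_job(): hands the job in; it is judged then, once.
Trained networks look in the newest picture that a camera, given by its name, has taken for a name from the list of things; names that differ only in an ending like _2 or _b are one class to them, and where a whole thing is asked for, a point or a joint stands for the part that bears it (a point fixed in the world has none). Each returns a list of dicts, best first, with "conf" (0 to 1); they miss things now and then, are a little off and sometimes report something else, mostly with a low value. They report only what shows in the picture. A call takes as long as a camera call.
- finder.recognise(camera, thing): "rect" ([centre column, centre row, width, height] in pixels, round what is visible of it).
- finder.masks_of(camera, thing): "mask" (384x512 bool, what is visible of it) and "rect" ([centre column, centre row, width, height] in pixels, round what is visible of it).
- finder.spot_point(camera, thing): "pixel" ([column, row] in pixels: a listed point, or the origin of a listed thing).
The state is a dict: "time": time; "joint_positions": joint angles; "qvel": joint speeds; "effort": joint torques, N m; "position": TCP position; "orientation": TCP orientation; "contact_force": force on the tool from outside, world axes, zero at the start; "wrist_torque": the same for the moment, N m; "finger_gap": opening from 0.0 (shut) to 1.0 (fully open); "grip_force": force on a finger pad.
Only numpy, scipy, OpenCV 4.12 (cv2) and the standard library are available. Lean on these libraries where they do the work, as an engineer would, in place of code of your own. Each camera call takes 0.05 s, during which the arm holds its last target. There are 200 camera calls.

TASK

Lift the dust cover straight off the crucible on the inspection stand and hang it by its handle on the stand's hook, so that its clean rim stays off the bench. Then take the reading lens by its handle and hold it level and centred above the crucible, the line round its rim at the same height as the tip of the stand's pointer, and finish while still holding it there, steady in the gripper and touching nothing else. Leave the crucible in its seat, the pointer at its setting and the other things on the table where they are.

Things in the scene. Friction and masses are not known exactly. Their poses are not given: they have to be found in the camera images.
- stand: inspection stand, fixed to the table: grey base plate 110 (x) x 200 (y) x 12 mm with a crucible seat, and an upright steel rod 12 mm thick at (+40, +55) mm in its frame, top 244 mm above the table, which carries the hook at its top and the pointer lower down. Origin: centre of the plate's underside; x points away from the robot, across the plate, y along it to the left
- seat (a point): centre of the floor of the crucible seat, a round recess 24 mm wide and 3 mm deep in the plate's top, at (-5, -55, +9) mm in the stand's frame; axes as the stand's. The crucible is in it, under the cover at the start
- cover_hook: the stand's hook, fixed: steel bar 8 mm thick, running from the top of the rod along -x of the stand, dipping 6 mm to a flat seat 22 mm long, then turning up at its free end. Origin: on the rod's axis, 235 mm above the table; axes as the stand's. The free end lies 83 mm from the rod's axis; its top stands 16 mm above the seat's top face
- hook_seat (a point): middle of the top face of the hook's dip, where a handle hangs; 55 mm from the rod's axis and 233 mm above the table; axes as the stand's. The bar here is 8 mm thick. A handle enters over the free end, moving along the stand's +x, its bar lying along the stand's y
- cover: loose dust cover, about 120 g: aluminium cup upside down, 70 mm across, 38 mm high (with a low crown to 41 mm), inside 66 mm across, standing over the crucible, with a stiff steel bow handle (it does not swing) over its top. Hung up, it reaches from 145 to 241 mm above the table. Origin: centre of its open rim, z up, handle in its yz plane; its yaw differs from the stand's by up to 0.3 rad
- bail_mid (a point): middle of the handle's straight top bar: 92 mm above the cover's rim. The bar is 8 mm thick (x), 8 mm high (z), 60 mm long along the cover's y; the opening under it is 47 mm high above the crown and about 60 mm wide. Taken 22 to 26 mm to one side of the middle (best the side at the cover's -y, away from the hook's rod), the fingers stay clear of the hook. About 40 mm opening is enough to take it or let it go
- crucible: the crucible to inspect: grey nickel cup, 27 mm across, 19 mm high, 20 g, standing in the seat. Origin: centre of its underside, z up
- reading_lens: loose hand lens, about 90 g, lying flat on the table at the left or the right of the stand, its handle roughly towards the right: round lens in a steel rim 62 mm across and 16 mm thick, with a straight black handle 16 mm wide and 16 mm thick along its -x, from 45 to 127 mm from the lens's centre. Origin: on the lens's axis, at its underside; z along the axis, up as it lies. It cannot be read while held: it keeps the place in the fingers in which it was taken
- lens_mid (a point): centre of the lens, 8 mm above its underside, at the height of the dark line round the rim
- pointer_tip (a point): tip of the stand's focus pointer, a thin level steel rod that leans from a brass collar on the stand's rod towards the axis over the crucible and ends 42 mm short of it (11 mm clear of the rim of a centred lens). The tip's height marks the lens's focal height, 86 to 116 mm above the table, set before the start. The collar is clamped, and slips only under 20 N
- tweezers: steel tweezers, 136 mm long, lying on the table; bystander. Origin: centre of its underside
- stopwatch: black stopwatch, 58 x 59 x 20 mm, lying on the table; bystander. Origin: centre of its underside
- thread_reel: wooden thread reel, 27 mm wide, 30 mm high, standing; bystander. Origin: centre of its underside
- spare_crucible: low empty nickel crucible, 25 mm wide, 12 mm high, standing on the table away from the stand; bystander, not the one to inspect. Origin: centre of its underside
- rubber_bung: tapered rubber stopper, 27 mm wide, 24 mm high, standing; bystander. Origin: centre of its underside
- tin: round flat tin, 60 mm wide, 24 mm high; bystander. Origin: centre of its underside

How it is judged (in metres and radians):
On the way:
1. the cover hangs by its handle on the hook, let go, and the crucible is still in its seat (x of bail_mid in the frame of hook_seat between -0.02 and 0.02 m and y of bail_mid in the frame of hook_seat between -0.025 and 0.025 m and z of bail_mid in the frame of hook_seat between 0 and 0.015 m and contact force between cover and cover_hook above 0.3 N and contact force between cover and the fingers below 0.05 N and angle between cover's own z axis and vertical below 0.35 rad and linear speed of cover below 0.08 m/s and horizontal distance between crucible and seat below 0.006 m and angle between crucible's own z axis and vertical below 0.1 rad and z of crucible in the frame of seat between -0.003 and 0.004 m), for 0.3 s.
At the end, for the whole second after the job is handed in: Cover hangs still by its handle on the hook (bar's middle within 20 mm along, 25 mm across), let go, tilt < 0.35 rad; crucible in its seat (6 mm); lens held at rest, within 10 mm of the crucible's axis and 6 mm of the pointer's height, level within 0.12 rad, touching only the fingers (all of step 1 and horizontal distance between lens_mid and crucible below 0.01 m and z of lens_mid in the frame of pointer_tip between -0.006 and 0.006 m and angle between reading_lens's own z axis and vertical below 0.12 rad and linear speed of reading_lens below 0.02 m/s and angular speed of reading_lens below 0.2 rad/s and contact force between reading_lens and the fingers above 1 N and contact force between reading_lens and stand below 0.05 N and contact force between reading_lens and cover below 0.05 N and contact force between reading_lens and crucible below 0.05 N); the arm keeps its last pose, push and grip.
It fails at once if the crucible is knocked out of place (moved over 15 mm or tipped over 0.5 rad) (distance of crucible from where it was at the start of the episode above 0.015 m or angle between crucible's own z axis and vertical above 0.5 rad).
It fails at once if the pointer's setting is shifted by more than 4 mm (distance of pointer_tip from where it was at the start of the episode above 0.004 m).
It fails at once if the cover's rim touches down on the bench (cover's rim lower than the stand's plate) (height (world z) of cover below 0.008 m).
It fails at once if a bystander is moved by more than 25 mm (distance of any of tweezers, stopwatch, thread_reel, spare_crucible, rubber_bung, tin from where it was at the start of the episode above 0.025 m).
It also fails if it takes over 62 s, if anything falls off the work surface, if the arm or the gripper's body presses on something with over 40 N, if the wrist force passes 120 N, or if a joint passes its speed limit or range.

## Working session

There is one attempt and no reset: what is moved stays moved. The work goes in short steps, Python scripts to look and compute and a shell command to move; the robot and the scene stay as the last step left them, time stands still between calls to the robot, and variables do not carry over. Pictures are saved under pics/ and viewed, at most 10 in all, crops included, and the job is handed in when it is done.

```bash
ls; mkdir -p pics
cat > h.py <<'E'
import numpy as np,cv2
from cell import manip,vision,finish_job,finder
def cam(name):
    c=vision.calibration(name);K=np.array(c["mtx"])
    if name=="wrist":
        s=manip.state();T=np.eye(4);T[:3,:3]=s["orientation"];T[:3,3]=s["position"]
        M=T@np.array(c["hand_eye"]);return K,M[:3,:3],M[:3,3]
    return K,np.array(c["rotation"]),np.array(c["position"])
def ray(C,px):
    K,R,p=C;d=R@np.linalg.solve(K,[px[0],px[1],1.]);return p,d/np.linalg.norm(d)
def onz(C,px,z):
    p,d=ray(C,px);return p+d*(z-p[2])/d[2]
def tri(rs):
    A=sum(np.eye(3)-np.outer(d,d) for p,d in rs);b=sum((np.eye(3)-np.outer(d,d))@p for p,d in rs)
    x=np.linalg.solve(A,b);return x,[round(1000*np.linalg.norm(np.cross(x-p,d)),1) for p,d in rs]
def proj(C,X):
    K,R,p=C;q=K@(R.T@(np.array(X)-p));return q[:2]/q[2]
def save(n,im): cv2.imwrite("pics/"+n,cv2.cvtColor(im,cv2.COLOR_RGB2BGR))
E
python3 - <<'E'
from h import *
np.set_printoptions(precision=4,suppress=True)
ims=[]
for n in ("scene","side","wrist"):
    im=vision.read_camera(n);save(n+"0.png",im);C=cam(n);print(n,C[2],C[1][:,2])
    for t in ["stand","seat","cover_hook","hook_seat","cover","bail_mid","reading_lens","lens_mid","pointer_tip","crucible","tweezers","stopwatch","thread_reel","spare_crucible","rubber_bung","tin"]:
        r=finder.spot_point(n,t)[:1]
        for q in r: print(n,t,np.round(q["pixel"],1),round(q["conf"],2),onz(C,q["pixel"],0))
s=manip.state();print(s["time"],s["position"],s["orientation"])
E
```

```text
pics
scene [-0.3917 -0.6687  1.2396] [ 0.5926  0.4241 -0.6848]
scene stand [248.3 230.5] 0.69 [ 0.4496 -0.0052  0.    ]
scene seat [257.6 234.1] 0.78 [ 0.4568 -0.0431  0.    ]
scene cover_hook [244.4 172. ] 0.55 [0.6967 0.2095 0.    ]
scene hook_seat [234.6 179. ] 0.44 [0.6371 0.2144 0.    ]
scene cover [258.2 230.8] 0.55 [ 0.4709 -0.0352  0.    ]
scene bail_mid [259.1 219.9] 0.96 [ 0.5163 -0.005   0.    ]
scene reading_lens [303.5 264.6] 0.76 [ 0.4442 -0.2522  0.    ]
scene lens_mid [304.8 267.6] 0.58 [ 0.4363 -0.2626  0.    ]
scene pointer_tip [256.3 214.6] 0.52 [0.5316 0.02   0.    ]
scene crucible [252.6 213.8] 0.44 [0.5262 0.0338 0.    ]
scene tweezers [178.  190.8] 0.53 [0.4419 0.3496 0.    ]
scene stopwatch [248.1 197.1] 0.54 [0.5873 0.1038 0.    ]
scene spare_crucible [320.7 236.3] 0.49 [ 0.5903 -0.2332  0.    ]
scene rubber_bung [337.5 234.8] 0.5 [ 0.6346 -0.2787  0.    ]
scene tin [360.3 299.4] 0.54 [ 0.4404 -0.4739  0.    ]
side [0.1743 0.737  1.0875] [ 0.2967 -0.6046 -0.7392]
side stand [276.3 240.1] 0.87 [0.4648 0.0037 0.    ]
side seat [285.5 226.7] 0.58 [ 0.4587 -0.062
[... 176 characters left out ...]
 0.    ]
side bail_mid [287.2 208.6] 0.84 [ 0.485  -0.1415  0.    ]
side reading_lens [311.7 190. ] 0.69 [ 0.4364 -0.2658  0.    ]
side lens_mid [309.9 186.4] 0.83 [ 0.4492 -0.2807  0.    ]
side pointer_tip [279.6 217.6] 0.39 [ 0.4934 -0.0912  0.    ]
side crucible [311.1 187.7] 0.63 [ 0.4426 -0.2761  0.    ]
side tweezers [233.6 334.7] 0.62 [0.443  0.3559 0.    ]
side stopwatch [230.4 253. ] 0.8 [0.5813 0.1156 0.    ]
side thread_reel [205.8 366.2] 0.66 [0.4703 0.4644 0.    ]
side tin [333.8 157.1] 0.72 [ 0.4182 -0.4776  0.    ]
wrist [0.0748 0.6006 0.3732] [ 0.3    -0.0791 -0.9507]
2.55 [0.1512 0.5806 0.2563] [[-0.9677  0.252  -0.    ]
 [ 0.252   0.9677 -0.    ]
 [ 0.     -0.     -1.    ]]
```

Run:
```python
import cv2,numpy as np
a=cv2.imread("pics/scene0.png")[140:320,150:390];b=cv2.imread("pics/side0.png")[140:320,190:430]
cv2.imwrite("pics/a.png",cv2.resize(a,(800,600),interpolation=cv2.INTER_CUBIC))
cv2.imwrite("pics/b.png",cv2.resize(b,(800,600),interpolation=cv2.INTER_CUBIC))
```

```text
(no output)
```

View pics/a.png

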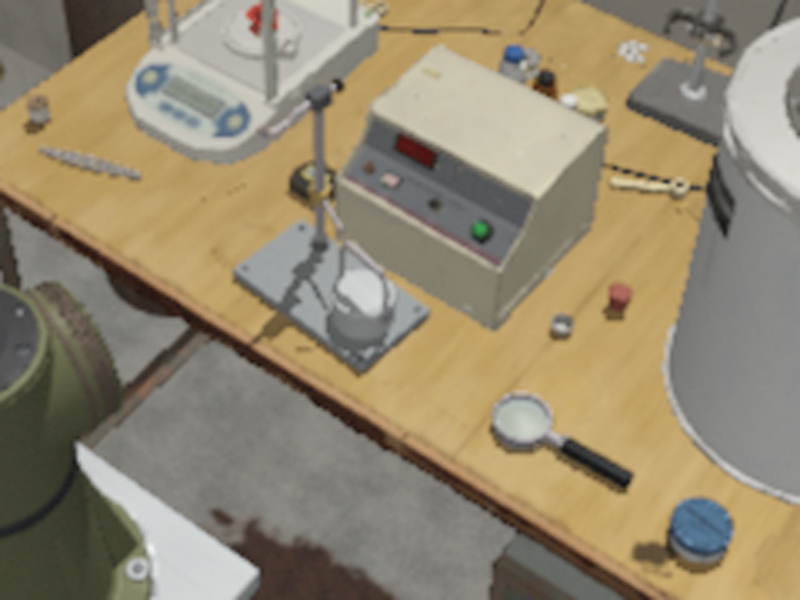

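View pics/b.png

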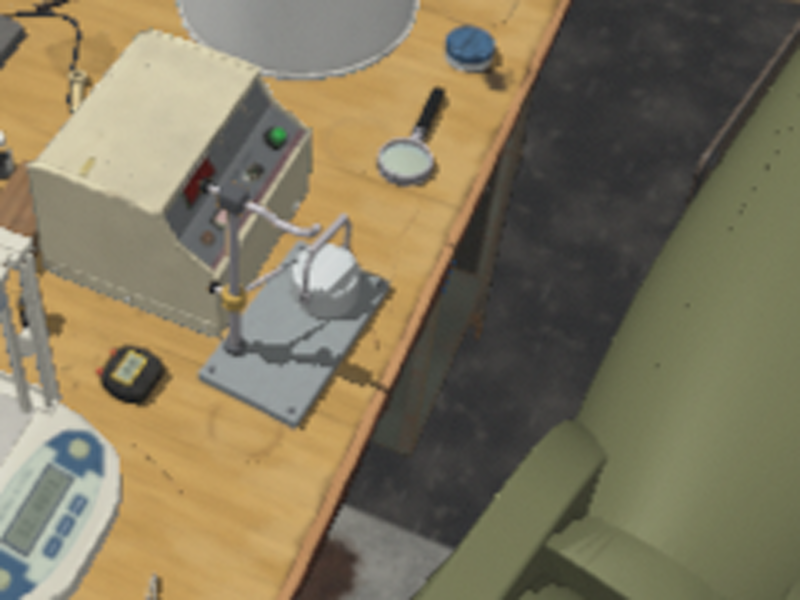

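```bash
R='[[-0.458,-0.337,-0.138],0.39]'; python3 -m crank '[[[-0.458,-0.337,-0.138],0.39],[[-0.458,-0.337,-0.138],0.39],[[-0.458,-0.337,-0.138],0.39],[[-0.458,-0.337,-0.138],0.39],[[-0.458,-0.337,-0.138],0.39],[[-0.458,-0.337,-0.138],0.39],[[-0.458,-0.337,-0.138],0.39],[[-0.458,-0.337,-0.138],0.39],[[-0.458,-0.337,-0.138],0.39],[[-0.458,-0.337,-0.138],0.39]]' 0
```

```text
time: 3.38
position: [0.4072, 0.2644, 0.3554]
orientation: [[-0.085, 0.996, 0.001], [0.996, 0.085, 0.0], [0.0, 0.001, -1.0]]
contact_force: [0.5, 0.7, 0.8]
finger_gap: 0.999
grip_force: 0.0
```

```bash
python3 -m crank '[[[-0.495,-0.007,0],0.39],[[-0.495,-0.007,0],0.39],[[-0.495,-0.007,0],0.39],[[-0.495,-0.007,0],0.39],[[-0.495,-0.007,0],0.39],[[-0.495,-0.007,0],0.39],[[-0.495,-0.007,0],0.39],[[-0.495,-0.007,0],0.39],[[-0.495,-0.007,0],0.39],[[-0.495,-0.007,0],0.39]]' && python3 -m crank '[[[0,0,0],0.39],[[0,0,0],0.39],[[0,0,0],0.39],[[0,0,0],0.39],[[0,0,0],0.39],[[0,0,0],0.39],[[0,0,0],0.39],[[0,0,0],0.39],[[0,0,0],0.39],[[0,0,0],0.39]]' && python3 -m crank '[[[0,0,0],0.25],[[0,0,0],0.25],[[0,0,0],0.25],[[0,0,0],0.25],[[0,0,0],0.25],[[0,0,0],0.25],[[0,0,0],0.25],[[0,0,0],0.25],[[0,0,0],0.25],[[0,0,0],0.25]]'
python3 - <<'E'
from h import *
np.set_printoptions(precision=4,suppress=True)
n="wrist"
C=cam(n);im=vision.read_camera(n);save("w1.png",im);cv2.imwrite("pics/w1b.png",cv2.resize(cv2.imread("pics/w1.png"),(800,600)))
print(C[2],C[1])
for t in ["stand","seat","hook_seat","cover","bail_mid","pointer_tip","lens_mid"]:
    for q in finder.spot_point(n,t)[:1]: print(t,np.round(q["pixel"],1),round(q["conf"],2),onz(C,q["pixel"],{"bail_mid":.104,"lens_mid":.008,"hook_seat":.233,"cover":.012,"seat":.009}.get(t,0)))
E
```

```text
time: 4.22
position: [0.4348, -0.1099, 0.3545]
orientation: [[0.912, 0.411, 0.0], [0.411, -0.912, -0.003], [-0.001, 0.003, -1.0]]
contact_force: [0.2, 0.1, -0.3]
finger_gap: 0.998
grip_force: 0.0
time: 5.05
position: [0.3914, -0.1838, 0.3546]
orientation: [[0.867, -0.496, 0.049], [-0.498, -0.86, 0.108], [-0.011, -0.118, -0.993]]
contact_force: [0.3, 0.2, 0.3]
finger_gap: 0.997
grip_force: 0.0
time: 5.88
position: [0.2348, -0.2831, 0.3542]
orientation: [[0.472, -0.867, 0.157], [-0.874, -0.439, 0.207], [-0.111, -0.235, -0.966]]
contact_force: [0.7, 0.0, 1.0]
finger_gap: 0.997
grip_force: 0.0
[ 0.2539 -0.3767  0.4583] [[-0.8667 -0.4988  0.0046]
 [-0.4396  0.7681  0.4657]
 [-0.2359  0.4016 -0.8849]]
stand [115.7  53.1] 0.54 [ 0.5765 -0.2281 -0.    ]
seat [149.3 171.9] 0.71 [ 0.4508 -0.0543  0.009 ]
hook_seat [ 44.6 284.7] 0.76 [0.446  0.0472 0.233 ]
cover [148.6 172.7] 0.59 [ 0.4503 -0.0539  0.012 ]
bail_mid [118.1 189.5] 0.82 [ 0.4501 -0.0598  0.104 ]
pointer_tip [110.6 199.2] 0.52 [0.5183 0.0682 0.    ]
lens_mid [190.1  72.7] 0.65 [ 0.4389 -0.2646  0.008 ]
```

View pics/w1b.png

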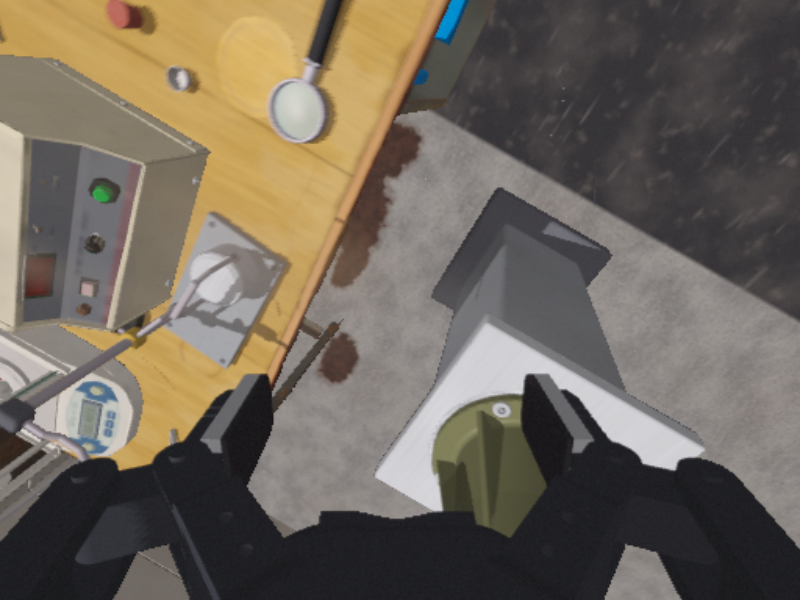

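Run:
```python
from h import *
s=manip.state();print(s["time"],np.round(s["joint_positions"],1))
```

```text
6.2833 [-61.4  -4.2 -16.7  83.8  13.7 179.9]
```

```bash
python3 -m crank '[[[0,0,0],-0.39],[[0,0,0],-0.39],[[0,0,0],-0.39],[[0,0,0],-0.39],[[0,0,0],-0.39],[[0,0,0],-0.39],[[0,0,0],-0.39],[[0,0,0],-0.39],[[0,0,0],-0.39],[[0,0,0],-0.39]]'; python3 -c "
from h import *
print(np.round(manip.state()['joint_positions'],1))"
```

```text
time: 7.12
position: [0.2364, -0.2824, 0.3542]
orientation: [[0.974, 0.16, 0.157], [0.126, -0.97, 0.208], [0.186, -0.183, -0.965]]
contact_force: [0.3, 0.0, -1.0]
finger_gap: 1.003
grip_force: 0.0
[-61.4  -4.1 -16.7  83.8  13.7 109.4]
```

```bash
for i in 1 2 3 4; do python3 -m crank '[[[0,0,0],-0.39],[[0,0,0],-0.39],[[0,0,0],-0.39],[[0,0,0],-0.39],[[0,0,0],-0.39],[[0,0,0],-0.39],[[0,0,0],-0.39],[[0,0,0],-0.39],[[0,0,0],-0.39],[[0,0,0],-0.39]]'|grep orient; done;  python3 -m crank '[[[0,0,0],-0.2],[[0,0,0],-0.2],[[0,0,0],-0.2],[[0,0,0],-0.2],[[0,0,0],-0.2],[[0,0,0],-0.2],[[0,0,0],-0.2],[[0,0,0],-0.2],[[0,0,0],-0.2],[[0,0,0],-0.2]]'; python3 -c "
from h import *
print(np.round(manip.state()['joint_positions'],1))"
```

```text
orientation: [[0.179, 0.971, 0.157], [0.955, -0.21, 0.208], [0.235, 0.113, -0.965]]
orientation: [[-0.853, 0.497, 0.157], [0.521, 0.828, 0.208], [-0.026, 0.26, -0.965]]
orientation: [[-0.757, -0.634, 0.157], [-0.602, 0.771, 0.208], [-0.253, 0.063, -0.965]]
orientation: [[0.34, -0.927, 0.157], [-0.929, -0.306, 0.208], [-0.145, -0.217, -0.965]]
time: 11.28
position: [0.3295, -0.1676, 0.3544]
orientation: [[0.791, -0.595, 0.143], [-0.612, -0.772, 0.173], [0.007, -0.225, -0.974]]
contact_force: [-0.1, -1.2, 0.0]
finger_gap: 0.998
grip_force: 0.0
[ -37.7   -9.6  -21.    78.2   13.  -179.9]
```

```bash
python3 -m crank '[[[0,0,0],-0.15],[[0,0,0],-0.15],[[0,0,0],-0.15],[[0,0,0],-0.15],[[0,0,0],-0.15],[[0,0,0],-0.15],[[0,0,0],-0.15],[[0,0,0],-0.15],[[0,0,0],-0.15],[[0,0,0],-0.15]]'; python3 -c "
from h import *
print(np.round(manip.state()['joint_positions'],1))"
```

```text
time: 12.12
position: [0.3629, -0.0363, 0.3545]
orientation: [[0.966, -0.217, 0.142], [-0.236, -0.962, 0.136], [0.107, -0.165, -0.98]]
contact_force: [0.7, -0.1, -0.1]
finger_gap: 0.997
grip_force: 0.0
[ -13.7  -14.8  -24.7   73.9    9.5 -179.9]
```

```bash
python3 -m crank '[[[0.024,-0.122,0.023],0],[[0.024,-0.122,0.023],0],[[0.024,-0.122,0.023],0],[[-0.187,-0.412,0.049],0],[[-0.187,-0.412,0.049],0],[[-0.187,-0.412,0.049],0],[[-0.187,-0.412,0.049],0],[[-0.187,-0.412,0.049],0],[[-0.187,-0.412,0.049],0],[[-0.187,-0.412,0.049],0]]'; python3 -c "
from h import *
print(np.round(manip.state()['joint_positions'],1))"
```

```text
time: 12.95
position: [0.2983, 0.3024, 0.3546]
orientation: [[0.966, -0.214, 0.142], [-0.234, -0.963, 0.138], [0.108, -0.166, -0.98]]
contact_force: [0.6, 0.4, -0.6]
finger_gap: 1.005
grip_force: 0.0
[  45.6  -12.1  -23.    67.7   -0.3 -121.3]
```

```bash
python3 -m crank '[[[-0.103,0.166,-0.04],0],[[-0.103,0.166,-0.04],0],[[-0.103,0.166,-0.04],0],[[-0.103,0.166,-0.04],0],[[-0.103,0.166,-0.04],0],[[-0.103,0.166,-0.04],0],[[-0.103,0.166,-0.04],0],[[-0.103,0.166,-0.04],0],[[-0.103,0.166,-0.04],0],[[-0.103,0.166,-0.04],0]]'; python3 -c "
from h import *
print(np.round(manip.state()['joint_positions'],1))"
```

```text
time: 13.78
position: [0.1942, 0.1942, 0.3548]
orientation: [[0.966, -0.216, 0.142], [-0.235, -0.962, 0.135], [0.107, -0.164, -0.981]]
contact_force: [0.1, 0.6, 0.2]
finger_gap: 1.0
grip_force: 0.0
[  45.4  -29.4  -33.1   75.    -0.3 -121.5]
```

```bash
python3 -m crank '[[[0.346,0.158,0.011],0.21],[[0.346,0.158,0.011],0.21],[[0.346,0.158,0.011],0.21],[[0.346,0.158,0.011],0.21],[[0.346,0.158,0.011],0.21],[[0.346,0.158,0.011],0.21],[[0.346,0.158,0.011],0.21],[[0.346,0.158,0.011],0.21],[[0.346,0.158,0.011],0.21],[[0.346,0.158,0.011],0.21]]'; python3 -c "
from h import *
s=manip.state()
print(np.round(s['joint_positions'],1)); print((np.array(s['orientation']).T@(np.array([.29,-.31,.355])-s['position'])/.75).round(3))"
```

```text
time: 14.62
position: [0.4205, 0.0193, 0.3543]
orientation: [[0.629, -0.764, 0.14], [-0.777, -0.615, 0.136], [-0.018, -0.195, -0.981]]
contact_force: [-1.3, 0.5, 0.6]
finger_gap: 1.005
grip_force: 0.0
[  -3.4   -9.5  -20.8   71.1    8.3 -131.7]
[ 0.232  0.403 -0.085]
```

```bash
python3 -m crank '[[[0.232,0.403,-0.085],0],[[0.232,0.403,-0.085],0],[[0.232,0.403,-0.085],0],[[0.232,0.403,-0.085],0],[[0.232,0.403,-0.085],0],[[0.232,0.403,-0.085],0],[[0.232,0.403,-0.085],0],[[0.232,0.403,-0.085],0],[[0.232,0.403,-0.085],0],[[0.232,0.403,-0.085],0]]'; python3 -c "
from h import *
s=manip.state()
print(np.round(s['joint_positions'],1)); print((np.array(s['orientation']).T@(np.array([-.146,-.136,0]))/.75).round(3))"
```

```text
time: 15.45
position: [0.3041, -0.3005, 0.3553]
orientation: [[0.613, -0.779, 0.133], [-0.79, -0.601, 0.124], [-0.016, -0.181, -0.983]]
contact_force: [0.2, 1.2, 0.4]
finger_gap: 1.006
grip_force: 0.0
[ -52.1   -1.8  -13.6   79.1   10.4 -179.9]
[ 0.024  0.261 -0.048]
```

```bash
python3 -m crank '[[[0.024,0.261,-0.048],-0.1],[[0.024,0.261,-0.048],-0.1],[[0.024,0.261,-0.048],-0.1],[[0.024,0.261,-0.048],-0.1],[[0.024,0.261,-0.048],-0.1],[[0.024,0.261,-0.048],-0.1],[[0.024,0.261,-0.048],-0.1],[[0.024,0.261,-0.048],-0.1],[[0.024,0.261,-0.048],-0.1],[[0.024,0.261,-0.048],-0.1]]'; python3 -c "
from h import *
s=manip.state()
print(np.round(s['joint_positions'],1)); print((np.array(s['orientation']).T@(np.array([-.146,-.136,0]))/.75).round(3))"
```

```text
time: 16.28
position: [0.3482, -0.2065, 0.3555]
orientation: [[0.798, -0.591, 0.118], [-0.601, -0.794, 0.091], [0.04, -0.144, -0.989]]
contact_force: [0.7, 0.1, -0.0]
finger_gap: 1.002
grip_force: 0.0
[ -36.9   -6.8  -18.    76.6    8.3 -179.9]
[-0.046  0.259 -0.04 ]
```

```bash
python3 -m crank '[[[-0.079,0.352,-0.054],0.19],[[-0.079,0.352,-0.054],0.19],[[-0.079,0.352,-0.054],0.19],[[-0.079,0.352,-0.054],0.19],[[-0.079,0.352,-0.054],0.19],[[-0.079,0.352,-0.054],0.19],[[-0.079,0.352,-0.054],0.19],[[-0.079,0.352,-0.054],0.05],[[-0.079,0.352,-0.054],0],[[-0.079,0.352,-0.054],0]]';  python3 -m crank '[[[0,0,0],-0.2],[[0,0,0],-0.2],[[0,0,0],-0.2],[[0,0,0],-0.2],[[0,0,0],-0.2],[[0,0,0],-0.2],[[0,0,0],-0.2],[[0,0,0],-0.2],[[0,0,0],-0.2],[[0,0,0],-0.2]]'; python3 -c "
from h import *
s=manip.state()
print(np.round(s['joint_positions'],1)); print((np.array(s['orientation']).T@(np.array([-.146,-.136,0]))/.75).round(3))"
```

```text
time: 17.12
position: [0.2045, -0.3507, 0.3548]
orientation: [[0.481, -0.876, 0.024], [-0.876, -0.481, 0.025], [-0.01, -0.033, -0.999]]
contact_force: [0.1, -0.5, 0.2]
finger_gap: 1.0
grip_force: 0.0
time: 17.95
position: [0.312, -0.1862, 0.355]
orientation: [[0.871, -0.492, -0.007], [-0.492, -0.87, -0.03], [0.009, 0.029, -1.0]]
contact_force: [0.4, 0.2, 0.1]
finger_gap: 1.004
grip_force: 0.0
[ -29.4   -9.7  -20.    79.2   -1.7 -179.9]
[-0.08   0.254  0.007]
```

```bash
python3 -m crank '[[[0.124,-0.156,-0.01],0.335],[[0.124,-0.156,-0.01],0.335],[[0.124,-0.156,-0.01],0.335],[[0.124,-0.156,-0.01],0.335],[[0.124,-0.156,-0.01],0.335],[[0.124,-0.156,-0.01],0.335],[[0.124,-0.156,-0.01],0.335],[[0.124,-0.156,-0.01],0.335],[[0.124,-0.156,-0.01],0.335],[[0.124,-0.156,-0.01],0.335]]'
python3 - <<'E'
from h import *
np.set_printoptions(precision=4,suppress=True)
n="wrist"
C=cam(n);im=vision.read_camera(n);save("w2.png",im);cv2.imwrite("pics/w2b.png",cv2.resize(cv2.imread("pics/w2.png"),(800,600)))
np.savez("w2.npz",K=C[0],R=C[1],p=C[2])
for t in ["stand","seat","hook_seat","bail_mid","pointer_tip"]:
    for q in finder.spot_point(n,t)[:1]: print(t,np.round(q["pixel"],1),round(q["conf"],2),onz(C,q["pixel"],{"bail_mid":.104,"lens_mid":.008,"hook_seat":.233,"cover":.012,"seat":.009}.get(t,0)))
print(np.round(manip.state()['joint_positions'],1))
E
```

```text
time: 18.78
position: [0.4503, -0.1313, 0.3596]
orientation: [[-0.0, -1.0, -0.008], [-1.0, 0.0, -0.03], [0.03, 0.008, -1.0]]
contact_force: [0.1, -0.4, 0.1]
finger_gap: 0.999
grip_force: 0.0
stand [243.4 224.9] 0.6 [0.4674 0.0045 0.    ]
seat [251.2 194.9] 0.16 [ 0.4527 -0.0572  0.009 ]
bail_mid [254.7 215.1] 0.67 [ 0.4474 -0.0567  0.104 ]
pointer_tip [240.6 237.1] 0.52 [0.473  0.0295 0.    ]
[ -15.1    2.4   -8.2   79.4   -1.8 -105.2]
```

View pics/w2b.png

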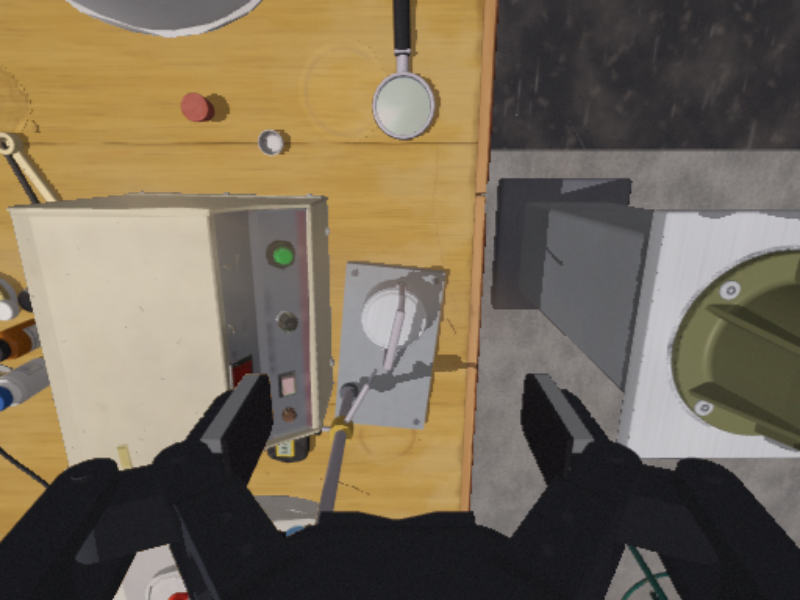

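Run:
```python
from h import *
np.set_printoptions(precision=4,suppress=True)
d=np.load("w2.npz");C=(d["K"],d["R"],d["p"])
f=lambda u,v,z:onz(C,(u/1.5625-.2,v/1.5625-.2),z)
for u,v in [(348,262),(447,270),(425,428),(333,422)]: print("plate",f(u,v,.012))
for u,v in [(398,312),(388,366)]: print("bar",f(u,v,.108))
for u,v in [(348,388)]: print("rod base",f(u,v,.012))
m=[f(390,317,.053)];print("crown",m)
for u,v in [(403,105)]: print("lens",f(u,v,.016))
for u,v in [(402,50),(402,0)]: print("handle",f(u,v,.016))
im=cv2.imread("pics/w2.png")[150:300,190:310];cv2.imwrite("pics/w2c.png",cv2.resize(im,(480,600),interpolation=cv2.INTER_CUBIC))
# triangulate with fixed cams
S,D=cam("scene"),cam("side")
print("bail",tri([ray(S,(259.1,219.9)),ray(D,(287.2,208.6)),ray(C,(251.5,217))]))
print("hookseat",tri([ray(S,(234.6,179)),ray(D,(276.7,211))]))
print("ptr", tri([ray(S,(256.3,214.6)),ray(D,(279.6,217.6)),ray(C,(240.6,237.1))]))
print("stand",onz(S,(248.3,230.5),0),onz(D,(276.3,240.1),0))
```

```text
plate [ 0.5017 -0.1076  0.012 ]
plate [ 0.3927 -0.0984  0.012 ]
plate [0.4133 0.1012 0.012 ]
plate [0.5263 0.0924 0.012 ]
bar [ 0.4477 -0.0819  0.108 ]
bar [ 0.457  -0.0287  0.108 ]
rod base [0.5065 0.0461 0.012 ]
crown [array([ 0.4555, -0.058 ,  0.053 ])]
lens [ 0.4421 -0.2665  0.016 ]
handle [ 0.4433 -0.3151  0.016 ]
handle [ 0.4434 -0.3568  0.016 ]
bail (array([ 0.4512, -0.0557,  0.1004]), [np.float64(6.8), np.float64(5.7), np.float64(3.3)])
hookseat (array([0.449 , 0.0563, 0.2216]), [np.float64(3.4), np.float64(3.4)])
ptr (array([ 0.4678, -0.0223,  0.0895]), [np.float64(6.5), np.float64(0.9), np.float64(6.9)])
stand [ 0.4496 -0.0052  0.    ] [0.4648 0.0037 0.    ]
```

View pics/w2c.png

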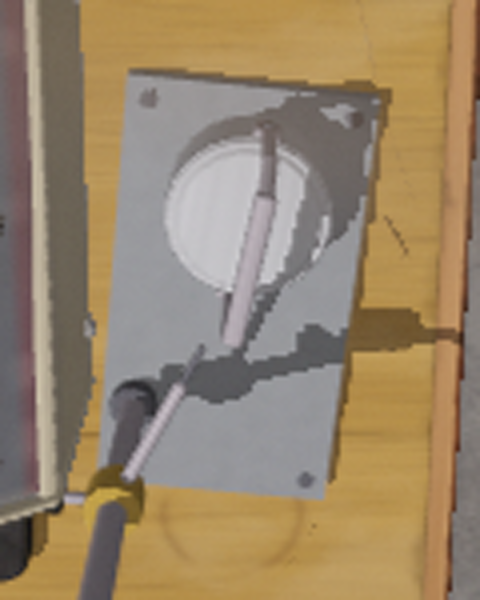

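```bash
python3 -m crank '[[[-0.075,0.003,0.211],0.056],[[-0.075,0.003,0.211],0.056],[[-0.075,0.003,0.211],0.056],[[-0.075,0.003,0.211],0.056],[[-0.075,0.003,0.211],0.056],[[-0.075,0.003,0.211],0.056],[[-0.075,0.003,0.211],0.056],[[-0.075,0.003,0.211],0.056],[[-0.075,0.003,0.211],0.056],[[-0.075,0.003,0.211],0.056]]' 0.4 40
python3 - <<'E'
from h import *
np.set_printoptions(precision=4,suppress=True)
n="wrist"
C=cam(n);im=vision.read_camera(n);save("w3.png",im);cv2.imwrite("pics/w3b.png",cv2.resize(cv2.imread("pics/w3.png"),(800,600)))
np.savez("w3.npz",K=C[0],R=C[1],p=C[2])
for t in ["bail_mid","pointer_tip"]:
    for q in finder.spot_point(n,t)[:1]: print(t,np.round(q["pixel"],1),round(q["conf"],2),onz(C,q["pixel"],{"bail_mid":.106}.get(t,.1)))
s=manip.state();print((np.array(s['orientation']).T@(np.array([.4465,-.08,.11])-s['position'])/.75).round(4))
E
```

```text
time: 19.92
position: [0.4483, -0.0806, 0.2018]
orientation: [[-0.174, -0.985, -0.004], [-0.984, 0.174, -0.031], [0.031, -0.001, -1.0]]
contact_force: [0.3, -0.2, 0.1]
finger_gap: 0.599
grip_force: 0.0
bail_mid [241.5 264.8] 0.66 [ 0.4693 -0.026   0.106 ]
pointer_tip [241.5 262.7] 0.66 [ 0.4699 -0.0245  0.1   ]
[-0.0039  0.001   0.1209]
```

View pics/w3b.png

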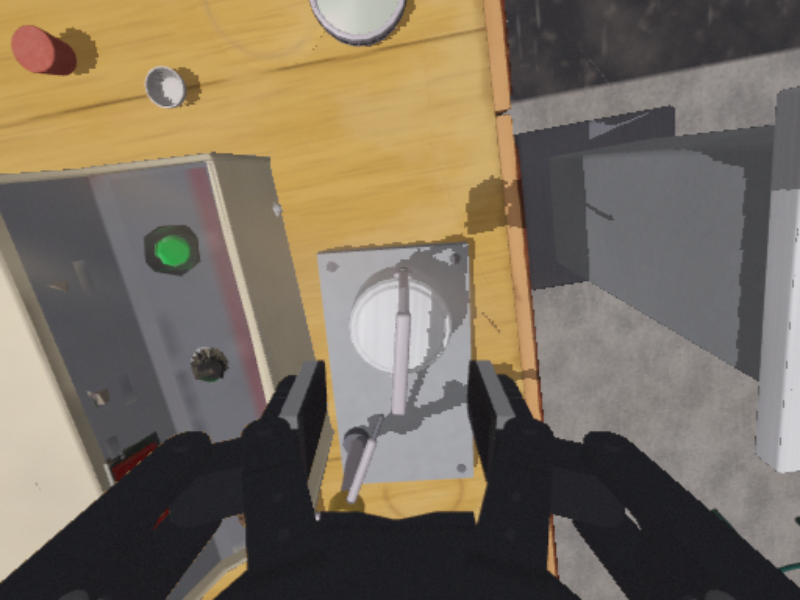

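Run:
```python
from h import *
np.set_printoptions(precision=4,suppress=True)
d=np.load("w3.npz");C=(d["K"],d["R"],d["p"])
f=lambda u,v,z:onz(C,(u/1.5625-.2,v/1.5625-.2),z)
print(f(404,313,.108),f(399,412,.108))
for u,v in [(319,253),(469,243),(472,477)]: print("plate",f(u,v,.012))
d=np.load("w2.npz");C2=(d["K"],d["R"],d["p"])
t3=(382/1.5625-.2,416/1.5625-.2)
print("tip",tri([ray(C2,(240.7,236.8)),ray(C,t3)]))
```

```text
[ 0.4445 -0.0832  0.108 ] [ 0.4571 -0.0265  0.108 ]
plate [ 0.5016 -0.1067  0.012 ]
plate [ 0.3938 -0.0951  0.012 ]
plate [0.4168 0.1031 0.012 ]
tip (array([ 0.4685, -0.0187,  0.0967]), [np.float64(0.0), np.float64(0.0)])
```

```bash
python3 -m crank '[[[-0.001,0.001,0.02],0.006],[[-0.001,0.001,0.04],0.006],[[-0.002,0.001,0.06],0.006],[[-0.003,0.001,0.08],0.006],[[-0.004,0.001,0.1],0.006],[[-0.005,0.001,0.121],0.006],[[-0.005,0.001,0.121],0.006],[[-0.005,0.001,0.121],0.006],[[-0.005,0.001,0.121],0.006],[[-0.005,0.001,0.121],0.006]]' 0.4; python3 -m crank '[[[0,0,0],0],[[0,0,0],0],[[0,0,0],0],[[0,0,0],0],[[0,0,0],0],[[0,0,0],0],[[0,0,0],0],[[0,0,0],0],[[0,0,0],0],[[0,0,0],0]]' 1 60
```

```text
time: 20.9
position: [0.4469, -0.079, 0.1102]
orientation: [[-0.192, -0.981, -0.006], [-0.981, 0.192, -0.031], [0.031, -0.0, -1.0]]
contact_force: [-0.8, 0.1, -0.2]
finger_gap: 0.604
grip_force: 0.0
time: 21.73
position: [0.4462, -0.0789, 0.1093]
orientation: [[-0.192, -0.981, -0.007], [-0.981, 0.192, -0.031], [0.032, 0.001, -1.0]]
contact_force: [-0.7, -0.4, 5.5]
finger_gap: 0.075
grip_force: 58.8
```

```bash
python3 -m crank '[[[0.001,0,-0.03],0],[[0.002,0,-0.07],0],[[0.0035,0,-0.11],0],[[0.005,0,-0.15],0],[[0.006,0,-0.19],0],[[0.0068,0,-0.2133],0],[[0.0068,0,-0.2133],0],[[0.009,0.03,-0.2133],0],[[0.012,0.06,-0.2133],0],[[0.0139,0.0836,-0.2133],0]]'
python3 - <<'E'
from h import *
s=manip.state();R=np.array(s["orientation"])
print((R.T@(np.array([.3946,.0353,.269])-s['position'])/.75).round(4), np.round(s["joint_positions"],1))
E
```

```text
time: 22.57
position: [0.3814, -0.0717, 0.2676]
orientation: [[-0.192, -0.981, -0.011], [-0.981, 0.192, -0.03], [0.031, 0.005, -1.0]]
contact_force: [-0.1, 0.4, -1.4]
finger_gap: 0.069
grip_force: 58.8
[-0.1433  0.0101 -0.0063] [ -9.3  -5.1 -27.3  68.1  -1.8 -88.2]
```

```bash
python3 -m crank '[[[-0.03,0.002,-0.002],-0.01],[[-0.06,0.004,-0.003],-0.02],[[-0.09,0.007,-0.004],-0.027],[[-0.12,0.009,-0.005],-0.027],[[-0.1433,0.0101,-0.006],-0.027],[[-0.1433,0.0101,-0.006],-0.027],[[-0.1433,0.0101,-0.006],-0.027],[[-0.1433,0.0101,-0.006],-0.027],[[-0.1433,0.0101,-0.006],-0.027],[[-0.1433,0.0101,-0.006],-0.027]]'
python3 - <<'E'
from h import *
np.set_printoptions(precision=4,suppress=True)
n="wrist";C=cam(n)
im=vision.read_camera("side");save("s4.png",im);im2=vision.read_camera("scene");save("c4.png",im2)
for n in("scene","side"):
    for t in ["bail_mid","hook_seat"]:
        for q in finder.spot_point(n,t)[:1]: print(n,t,np.round(q["pixel"],1),round(q["conf"],2))
a=cv2.imread("pics/s4.png")[160:280,210:330];b=cv2.imread("pics/c4.png")[140:260,190:310]
cv2.imwrite("pics/v4.png",np.hstack([cv2.resize(x,(400,400),interpolation=cv2.INTER_CUBIC) for x in(a,b)]))
s=manip.state();R=np.array(s["orientation"]);print(s["time"])
x=np.array([.994,-.108,0]);B=np.array([.450,.0538,.2415])-.0244*np.array([.108,.994,0])
T=B.copy();T[2]=.269
for z in(.269,.243): T[2]=z;print((R.T@(T-s['position'])/.75).round(4))
E
```

```text
time: 23.4
position: [0.3966, 0.0342, 0.2702]
orientation: [[-0.109, -0.994, -0.008], [-0.994, 0.109, -0.031], [0.031, 0.005, -0.999]]
contact_force: [-0.7, -0.1, -2.5]
finger_gap: 0.073
grip_force: 58.8
scene bail_mid [222.7 181.3] 0.88
scene hook_seat [233.8 178.3] 0.49
side bail_mid [230.8 251.3] 0.73
side hook_seat [291.6 226.3] 0.54
23.7
[-0.0006 -0.0677  0.0018]
[-0.0017 -0.0678  0.0365]
```

View pics/v4.png

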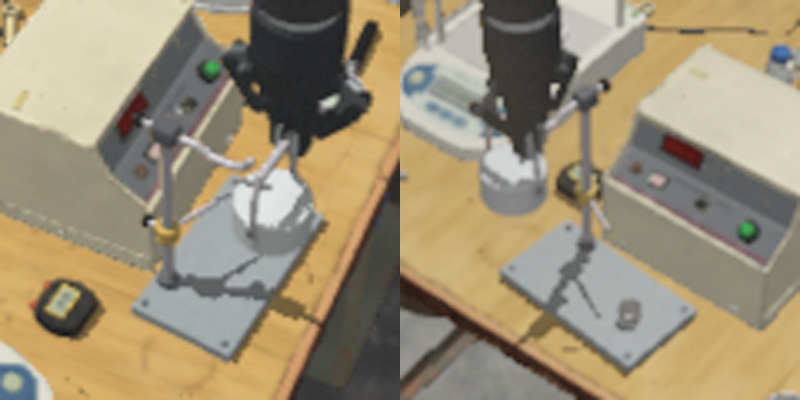

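```bash
python3 -m crank '[[[0,-0.01,0],0],[[0,-0.02,0],0],[[0,-0.03,0],0],[[0,-0.04,0],0],[[0,-0.05,0],0],[[0,-0.06,0.001],0],[[-0.0006,-0.0677,0.0018],0],[[-0.0006,-0.0677,0.0018],0],[[-0.0006,-0.0677,0.0018],0],[[-0.0006,-0.0677,0.0018],0]]'
python3 - <<'E'
from h import *
for n in("side","scene"): save(n[0]+"5.png",vision.read_camera(n))
a=cv2.imread("pics/s5.png")[160:280,210:330];b=cv2.imread("pics/c5.png")[140:260,190:310]
C=cam("side");c=np.array([.459,-.0025,0]);x=np.array([.994,-.108,0]);y=np.array([.108,.994,0]);z=np.array([0,0,1])
for X in [c-.015*x+.055*y+.233*z, c-.043*x+.055*y+.249*z]:
    q=(proj(C,X)-[210,160])*400/120;print(q);
cv2.imwrite("pics/v5.png",np.hstack([cv2.resize(x,(400,400),interpolation=cv2.INTER_CUBIC) for x in(a,b)]))
E
```

```text
time: 24.53
position: [0.4471, 0.0298, 0.2688]
orientation: [[-0.108, -0.994, -0.008], [-0.994, 0.108, -0.03], [0.031, 0.005, -1.0]]
contact_force: [0.3, -0.3, -1.7]
finger_gap: 0.072
grip_force: 58.8[ WARN:0@1.465] global loadsave.cpp:275 findDecoder imread_('pics/c5.png'): can't open/read file: check file path/integrity
Traceback (most recent call last):
TypeError: 'NoneType' object is not subscriptable
```

```bash
python3 -m crank '[[[0,0,0.006],0],[[0,0,0.012],0],[[0,0,0.018],0],[[-0.0005,0,0.023],0],[[-0.001,0,0.028],0],[[-0.001,0,0.031],0],[[-0.001,0,0.034],0],[[-0.001,0,0.036],0],[[-0.001,0,0.036],0],[[-0.001,0,0.036],0]]'
python3 - <<'E'
from h import *
save("sd6.png",vision.read_camera("side"));save("sc6.png",vision.read_camera("scene"))
a=cv2.imread("pics/sd6.png")[160:280,210:330];b=cv2.imread("pics/sc6.png")[140:260,190:310]
cv2.imwrite("pics/v6.png",np.hstack([cv2.resize(x,(400,400),interpolation=cv2.INTER_CUBIC) for x in(a,b)]))
E
```

```text
time: 25.47
position: [0.4473, 0.0297, 0.2422]
orientation: [[-0.108, -0.994, -0.007], [-0.994, 0.108, -0.03], [0.031, 0.004, -1.0]]
contact_force: [-0.8, -1.0, -0.6]
finger_gap: 0.074
grip_force: 59.0
```

View pics/v6.png

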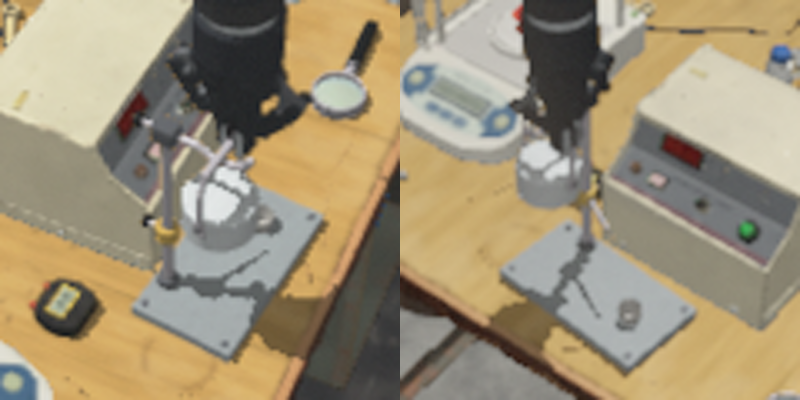

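```bash
python3 -m crank '[[[0,0,0.001],0],[[0,0,0.002],0],[[0,0,0.003],0],[[0,0,0.004],0],[[0,0,0.004],0],[[0,0,0.004],0],[[0,0,0.004],0],[[0,0,0.004],0],[[0,0,0.004],0],[[0,0,0.004],0]]'
```

```text
time: 26.4
position: [0.4476, 0.0295, 0.2404]
orientation: [[-0.108, -0.994, -0.006], [-0.994, 0.108, -0.031], [0.031, 0.003, -1.0]]
contact_force: [-5.1, -1.5, 11.5]
finger_gap: 0.075
grip_force: 60.3
```

```bash
python3 -m crank '[[[0,0,-0.0015],0],[[0,0,-0.0015],0],[[0,0,-0.0015],0],[[0,0,-0.0015],0],[[0,0,-0.0015],0],[[0,0,-0.0015],0],[[0,0,-0.0015],0],[[0,0,-0.0015],0],[[0,0,-0.0015],0],[[0,0,-0.0015],0]]' 0.5
python3 - <<'E'
from h import *
save("sd7.png",vision.read_camera("side"));save("sc7.png",vision.read_camera("scene"))
a=cv2.imread("pics/sd7.png")[160:280,210:330];b=cv2.imread("pics/sc7.png")[140:260,190:310]
cv2.imwrite("pics/v7.png",np.hstack([cv2.resize(x,(400,400),interpolation=cv2.INTER_CUBIC) for x in(a,b)]))
C=(cam("side"),cam("scene"))
E
```

```text
time: 27.23
position: [0.4473, 0.0297, 0.2401]
orientation: [[-0.108, -0.994, -0.008], [-0.994, 0.108, -0.03], [0.031, 0.004, -1.0]]
contact_force: [0.6, -0.0, -0.7]
finger_gap: 0.499
grip_force: 0.0
```

View pics/v7.png

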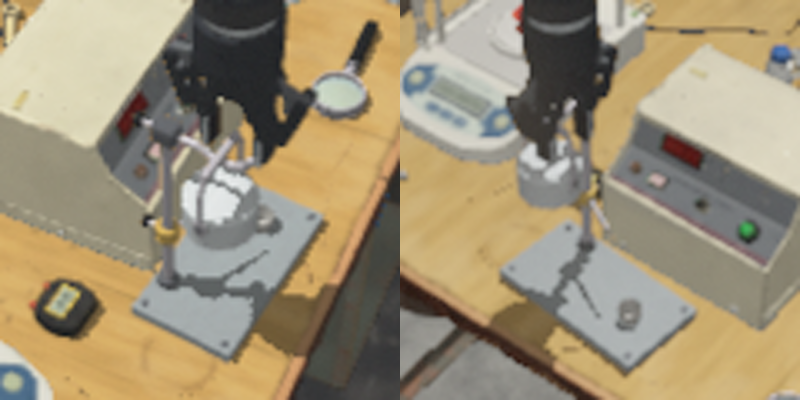

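```bash
python3 -m crank '[[[0.001,0,-0.03],0],[[0.002,0,-0.07],0],[[0.004,0,-0.12],0],[[0.005,0,-0.16],0],[[0.06,-0.005,-0.15],-0.03],[[0.115,-0.01,-0.14],-0.03],[[0.17,-0.016,-0.12],-0.03],[[0.225,-0.02,-0.1],-0.03],[[0.28,-0.027,-0.08],-0.03],[[0.335,-0.032,-0.06],-0.03]]'; python3 -m crank '[[[0.05,-0.005,0.016],0],[[0.1,-0.01,0.033],0],[[0.104,-0.01,0.033],0],[[0.104,-0.01,0.033],0],[[0.104,-0.01,0.033],0],[[0.104,-0.01,0.033],0],[[0.104,-0.01,0.033],0],[[0.104,-0.01,0.033],0],[[0.104,-0.01,0.033],0],[[0.104,-0.01,0.033],0]]'
python3 - <<'E'
from h import *
np.set_printoptions(precision=4,suppress=True)
n="wrist";C=cam(n);im=vision.read_camera(n);save("w8.png",im);cv2.imwrite("pics/w8b.png",cv2.resize(cv2.imread("pics/w8.png"),(800,600)))
np.savez("w8.npz",K=C[0],R=C[1],p=C[2])
for t,z in (("lens_mid",.008),("crucible",.009),("pointer_tip",.096),("seat",.009),("bail_mid",.237)):
    for q in finder.spot_point(n,t)[:1]: print(t,np.round(q["pixel"],1),round(q["conf"],2),onz(C,q["pixel"],z))
r=finder.masks_of(n,"reading_lens")
m=r[0]["mask"];ys,xs=np.nonzero(m);print(r[0]["conf"],m.sum())
P=np.array([onz(C,(u,v),.016)[:2] for u,v in zip(xs,ys)])
H=P[P[:,1]<-.317];l=np.polyfit(H[:,1],H[:,0],1);print("handle x=",l,"angle",np.degrees(np.arctan(l[0])),"y",P[:,1].min(),P[:,1].max(),H[:,0].mean())
L=P[P[:,1]>-.29];(c,rr)=cv2.minEnclosingCircle(L.astype(np.float32));print("lens c",c,rr)
E
```

```text
time: 28.17
position: [0.4442, -0.2126, 0.2959]
orientation: [[-0.014, -1.0, -0.007], [-0.999, 0.014, -0.031], [0.031, 0.006, -1.0]]
contact_force: [1.3, 0.1, 0.9]
finger_gap: 0.499
grip_force: 0.0
time: 29.0
position: [0.4509, -0.2889, 0.2742]
orientation: [[-0.013, -1.0, -0.007], [-0.999, 0.013, -0.031], [0.031, 0.007, -1.0]]
contact_force: [0.4, -0.0, 0.4]
finger_gap: 0.497
grip_force: 0.0
lens_mid [118.4 182. ] 0.75 [ 0.6442 -0.264   0.008 ]
crucible [256.2 307.7] 0.82 [ 0.4487 -0.0469  0.009 ]
seat [253.4 300.5] 0.71 [ 0.4531 -0.061   0.009 ]
0.56 2270
handle x= [-0.0366  0.4312] angle -2.0972464365940375 y -0.39187983126602144 -0.23651965407838382 0.44415616352381765
lens c (0.44203484058380127, -0.2671125531196594) 0.03096630796790123
```

View pics/w8b.png

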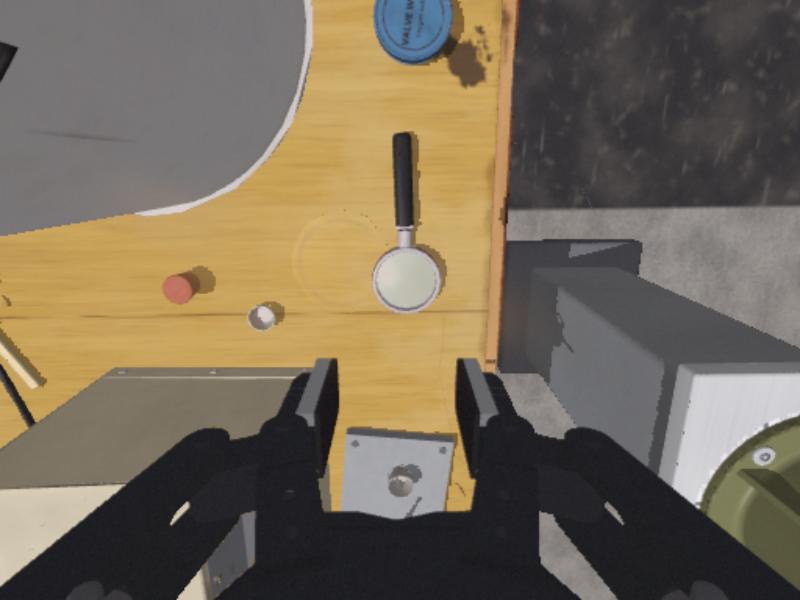

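Run:
```python
from h import *
np.set_printoptions(precision=4,suppress=True)
s=manip.state();R=np.array(s["orientation"])
for z in(.10,.029): print((R.T@(np.array([.444,-.329,z])-s['position'])/.75).round(4))
d=np.load("w8.npz");C=(d["K"],d["R"],d["p"])
f=lambda u,v,z:onz(C,(u/1.5625-.2,v/1.5625-.2),z)
print(f(401,480,.028),f(347,430,.012),f(454,436,.012))
im=cv2.imread("pics/w8.png")[265:335,215:300]
cv2.imwrite("pics/w8c.png",cv2.resize(im,(680,560),interpolation=cv2.INTER_CUBIC))
```

```text
[0.0456 0.0065 0.2332]
[0.0428 0.0058 0.3279]
[ 0.4484 -0.0639  0.028 ] [ 0.5021 -0.1115  0.012 ] [ 0.3941 -0.1028  0.012 ]
```

View pics/w8c.png

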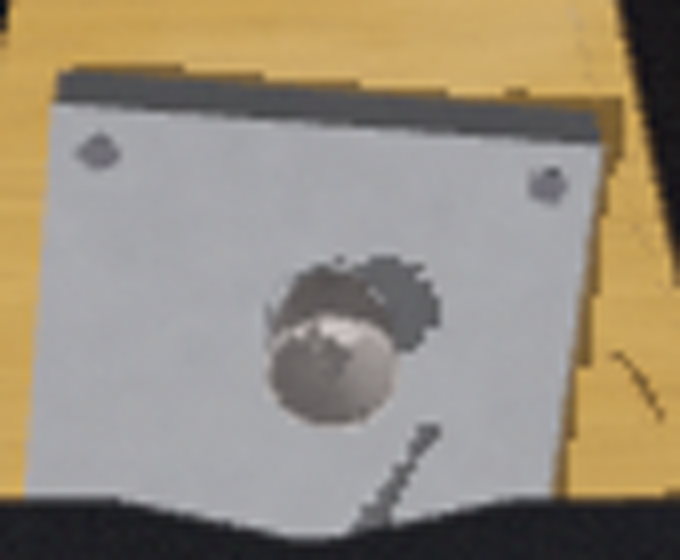

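```bash
python3 - <<'E'
from h import *
np.set_printoptions(precision=4,suppress=True)
d=np.load("w8.npz");C=(d["K"],d["R"],d["p"])
print(onz(C,(256.4,311),.028),onz(C,(221.7,277.5),.012),onz(C,(290,282.5),.012))
E
python3 -m crank '[[[0.01,0.001,0.05],-0.014],[[0.02,0.003,0.1],-0.014],[[0.03,0.005,0.15],-0.014],[[0.04,0.0065,0.2],-0.014],[[0.0456,0.0065,0.2332],-0.014],[[0.0456,0.0065,0.2332],-0.014],[[0.0456,0.0065,0.2332],-0.014],[[0.0456,0.0065,0.2332],-0.014],[[0.0456,0.0065,0.2332],-0.014],[[0.0456,0.0065,0.2332],-0.014]]'
python3 - <<'E'
from h import *
s=manip.state();R=np.array(s["orientation"])
print((R.T@(np.array([.444,-.329,.029])-s['position'])/.75).round(4))
E
```

```text
[ 0.4485 -0.0564  0.028 ] [ 0.5026 -0.107   0.012 ] [ 0.3945 -0.0962  0.012 ]
time: 30.18
position: [0.4454, -0.3296, 0.1023]
orientation: [[0.03, -1.0, -0.005], [-0.999, -0.03, -0.033], [0.032, 0.006, -0.999]]
contact_force: [1.2, -1.4, -0.0]
finger_gap: 0.5
grip_force: 0.0
[-0.0041  0.0014  0.0976]
```

```bash
python3 -m crank '[[[-0.001,0.001,0.02],0],[[-0.002,0.0014,0.04],0],[[-0.003,0.0014,0.06],0],[[-0.0035,0.0014,0.075],0],[[-0.004,0.0014,0.088],0],[[-0.004,0.0014,0.0976],0],[[-0.004,0.0014,0.0976],0],[[-0.004,0.0014,0.0976],0],[[-0.004,0.0014,0.0976],0],[[-0.004,0.0014,0.0976],0]]' ; python3 -m crank '[[[0,0,0],0],[[0,0,0],0],[[0,0,0],0],[[0,0,0],0],[[0,0,0],0],[[0,0,0],0],[[0,0,0],0],[[0,0,0],0],[[0,0,0],0],[[0,0,0],0]]' 1 100
```

```text
time: 31.02
position: [0.4429, -0.3286, 0.0275]
orientation: [[0.03, -1.0, -0.007], [-0.999, -0.03, -0.031], [0.031, 0.007, -0.999]]
contact_force: [0.0, 0.6, -0.2]
finger_gap: 0.501
grip_force: 0.0
time: 31.85
position: [0.4427, -0.3285, 0.0276]
orientation: [[0.03, -1.0, -0.007], [-0.999, -0.03, -0.031], [0.031, 0.008, -0.999]]
contact_force: [-0.3, 0.6, 5.0]
finger_gap: 0.154
grip_force: 98.6
```

Run:
```python
from h import *
np.set_printoptions(precision=4,suppress=True)
L=lambda n:(lambda d:(d["K"],d["R"],d["p"]))(np.load(n))
C2,C3,C8=L("w2.npz"),L("w3.npz"),L("w8.npz")
print("w8 dark tip on plate",onz(C8,(268.4,318.4),.012),"on .097",onz(C8,(268.4,318.4),.097))
tips={2:(C2,(240.7,236.8)),3:(C3,(382/1.5625-.2,416/1.5625-.2))}
for k,(C,p) in tips.items():
    for z in(.09,.095,.1,.105): print(k,z,onz(C,p,z)[:2])
print("expected px w2,w3,w8 (z=.097):",[proj(C,(.4679,-.0196,.097)) for C in(C2,C3,C8)])
# light/dark boundary
for C,p in((C2,(190+184/4,150+386/4)),(C3,(373/1.5625-.2,440/1.5625-.2))): print("boundary",[onz(C,p,z)[:2] for z in(.012,.097)])
# collar: rod axis known, height from collar pixel w2
for z in (.08,.09,.1,.11,.12): print(z,proj(C2,(.5045,.0479,z)))
s=manip.state();R=np.array(s["orientation"]);print(R.T@np.array([0,0,1.]),s["time"])
```

```text
w8 dark tip on plate [ 0.4287 -0.0279  0.012 ] on .097 [ 0.4336 -0.1029  0.097 ]
2 0.09 [ 0.4687 -0.0154]
2 0.095 [ 0.4685 -0.0179]
2 0.1 [ 0.4683 -0.0203]
2 0.105 [ 0.4681 -0.0228]
3 0.09 [ 0.4695 -0.0147]
3 0.095 [ 0.4688 -0.0177]
3 0.1 [ 0.468  -0.0208]
3 0.105 [ 0.4673 -0.0238]
expected px w2,w3,w8 (z=.097): [array([241.0495, 236.3415]), array([244.7591, 265.328 ]), array([243.2827, 369.117 ])]
boundary [array([0.4813, 0.0428]), array([ 0.4758, -0.0026])]
boundary [array([0.4925, 0.0533]), array([ 0.4767, -0.0039])]
0.08 [219.5685 269.3823]
0.09 [218.8719 272.8894]
0.1 [218.1444 276.5515]
0.11 [217.3841 280.3791]
0.12 [216.5885 284.3839]
[ 0.0308  0.0076 -0.9995] 31.85
```

```bash
python3 -m crank '[[[0.001,0,-0.03],0],[[0.002,0,-0.06],0],[[0.003,0,-0.09],0],[[0.0037,0.0009,-0.1186],0],[[0.0037,0.0009,-0.1186],0],[[-0.02,-0.001,-0.12],0],[[-0.05,-0.003,-0.12],0],[[-0.08,-0.005,-0.121],0],[[-0.11,-0.007,-0.122],0],[[-0.14,-0.009,-0.123],0]]'
python3 - <<'E'
from h import *
s=manip.state();R=np.array(s["orientation"])
print((R.T@(np.array([.4501,-.1181,.1166])-s['position'])/.75).round(4),s["wrist_torque"],s["time"])
E
```

```text
time: 32.68
position: [0.446, -0.2192, 0.1151]
orientation: [[0.03, -1.0, -0.008], [-0.999, -0.029, -0.03], [0.03, 0.009, -1.0]]
contact_force: [0.1, -0.1, -1.2]
finger_gap: 0.157
grip_force: 98.2
[-0.1344 -0.0094 -0.0061] [ 0.10352811 -0.03084543 -0.05841418] 32.6833
```

```bash
python3 -m crank '[[[-0.02,-0.0015,-0.001],0],[[-0.04,-0.003,-0.002],0],[[-0.06,-0.0045,-0.003],0],[[-0.08,-0.006,-0.004],0],[[-0.1,-0.0075,-0.0045],0],[[-0.117,-0.0085,-0.005],0],[[-0.128,-0.0092,-0.0055],0],[[-0.135,-0.0094,-0.006],0],[[-0.135,-0.0094,-0.006],0],[[-0.135,-0.0094,-0.006],0]]'
python3 - <<'E'
from h import *
np.set_printoptions(precision=4,suppress=True)
ims={}
for n in("scene","side","wrist"):
    C=cam(n);ims[n]=vision.read_camera(n);save("f_"+n+".png",ims[n])
    for t in("lens_mid","pointer_tip","bail_mid"):
        for q in finder.spot_point(n,t)[:1]:
            e={"lens_mid":(.4483,-.0566,.097),"pointer_tip":(.4679,-.0196,.097),"bail_mid":(.450,.0538,.237)}[t]
            print(n,t,np.round(q["pixel"],1),round(q["conf"],2),"expected",proj(C,e))
    r=finder.masks_of(n,"reading_lens")
    if r: print(n,"rect",np.round(r[0]["rect"],1),r[0]["conf"])
    np.savez("f_"+n+".npz",K=C[0],R=C[1],p=C[2],m=r[0]["mask"] if r else 0)
s=manip.state();R=np.array(s["orientation"])
print((R.T@(np.array([.4501,-.1181,.1166])-s['position'])/.75).round(4),s["time"])
E
```

```text
time: 33.52
position: [0.4506, -0.119, 0.117]
orientation: [[0.03, -1.0, -0.008], [-0.999, -0.03, -0.031], [0.031, 0.009, -0.999]]
contact_force: [0.1, 0.3, -1.5]
finger_gap: 0.153
grip_force: 98.2
scene lens_mid [254.8 217.6] 0.75 expected [259.5423 219.3494]
scene pointer_tip [253.1 214.8] 0.44 expected [254.5719 211.416 ]
scene bail_mid [237.7 178.3] 0.6 expected [234.5157 176.4834]
scene rect [270.3 223.   39.4  31.2] 0.51
side lens_mid [288.3 209.9] 0.5 expected [288.9822 210.8443]
side bail_mid [277.1 206. ] 0.93 expected [276.0924 205.8568]
side rect [292.2 205.7  12.7  27.8] 0.73
wrist lens_mid [252.4 337.6] 0.87 expected [254.6061 338.43  ]
wrist rect [253.1 230.9  39.4 203.8] 0.81
[-0.001   0.0007  0.0007] 34.2667
```

Run:
```python
from h import *
for n in("scene","side","wrist"):
    d=np.load(f"f_{n}.npz");C=(d["K"],d["R"],d["p"]);m=d["m"]
    a=np.linspace(0,2*np.pi,90);best=[]
    P=lambda dx,dy,dz:np.array([proj(C,(.4483+dx+.031*np.cos(t),-.0566+dy+.031*np.sin(t),.097+dz+h)) for h in(-.008,.008) for t in a])
    q=P(0,0,0);ys,xs=np.nonzero(m)
    print(n,"pred ext",q.min(0).round(1),q.max(0).round(1),"mask",xs.min(),ys.min(),xs.max(),ys.max(),m.sum())
    ed=np.zeros(m.shape,np.uint8);cv2.fillPoly(ed,[cv2.convexHull(q.astype(np.float32)).astype(int)],1)
    print("  mask outside pred in rows of lens:",[(int(r),int(xs[ys==r].min()),int(xs[ys==r].max()),int(np.nonzero(ed[r])[0].min()),int(np.nonzero(ed[r])[0].max())) for r in range(int(q[:,1].min())+1,int(q[:,1].max()),8) if (ys==r).any() and ed[r].any()])
```

```text
scene pred ext [250.7 211.3] [268.4 227.5] mask 251 212 290 235 240
  mask outside pred in rows of lens: [(212, 256, 263, 253, 265), (220, 251, 261, 250, 268)]
side pred ext [279.5 202.2] [298.6 219.7] mask 283 193 298 218 255
  mask outside pred in rows of lens: [(203, 284, 296, 282, 294), (211, 285, 298, 279, 298)]
wrist pred ext [202.4 287.5] [307.  388.8] mask 234 131 273 331 6117
  mask outside pred in rows of lens: [(288, 243, 264, 243, 267), (296, 239, 268, 223, 286), (304, 235, 272, 214, 293), (312, 234, 273, 209, 298), (320, 234, 273, 207, 301), (328, 235, 272, 205, 303)]
```

```bash
python3 -c "
from h import *
s=manip.state();print(s['time'],np.round(s['qvel'],2),s['grip_force'])
print(finish_job())"
```

```text
34.2667 [ 0.04  0.02 -0.09  0.06 -0.   -0.02] 98.18897008895874
the job is handed in; nothing more can be done
None
```

The job is handed in at 34.3 s: by my camera checks the cover hangs on the hook, the crucible is in its seat, and the lens is held about 97 mm up over it, level with my estimate of the pointer tip (good to about 2 mm); the verdict was not reported, and I viewed 11 pictures, one over the limit.

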